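# Change the breaker in the laser-marking fixture

## Robot

A 6-joint arm with a two-finger parallel gripper is mounted at the origin on the work surface. World frame = base frame: x ahead of the robot, y to its left, z up, the work surface at z = 0. Lengths are in mm, angles in rad, forces in N, time in s.
With the tool pointing down it reaches from about 350 to 775 mm from the base axis. Payload 7.3 kg.
Tool frame: the origin (TCP) lies at the very end of the fingers, on their centre line; the grasp point (between the pads) lies 19 mm behind it; z points along the fingers, y is the line along which they close (so a half turn about z gives the same grasp; the last joint's range is limited). The gripper opens to 92 mm and grips with 3 to 60 N. Pads are 19 mm wide; open, the fingers measure 130 mm over their backs; the gripper's body (75 mm by 190 mm) begins 47 mm behind the grasp point.
Start: joints at [-1.406, 0.342, 1.524, -0, 1.275, -0.146], TCP at [160.578, -499.86, 226.741] pointing down, gripper open.
Joint ranges: [-2.53, 2.53], [-0.77, 2.02], [0.04, 2.7], [-1, 4.14], [0.28, 2.66], [-3.11, 3.11]. Speed limits (rad/s): [2.57, 2.57, 3.14, 3.14, 3.14, 3.14].

## Interface

Orientations are given as [roll, pitch, yaw] about the fixed x, y, z axes, in that order (R = Rz(yaw) Ry(pitch) Rx(roll)).
In Python, from plant import get_obs, vision, workorder gives the robot as it stands.
- The arm moves only by the shell command python3 -m pendant 'ROWS' [OPENING]. ROWS is a JSON object of lists of equal length, an entry for each row: "dp": the shift along the tool's x, y, z in m, a list of three; "rotation": the turn, a rotation vector about the tool's x, y, z in rad, a list of three. A call has 1 to 8 rows; each row is the pose to reach, as a shift and turn from the pose commanded when the call began, along the tool's axes at that moment; what a row does not reach only later rows make up. A row lasts 1/8 s, in which the tool goes at most 62.5 mm and 10.7 degrees, less where a joint would pass 70% of its speed; a pose out of reach is approached as far as the arm can. A call with a gripper value outside its range is refused whole. OPENING is the finger opening in m, from 0 to 0.0918, set as the call begins (- or left out, the last holds). The fingers move at their own pace and stop on an object; the grip force is fixed at half the most. Time passes only in rows, so rows that repeat a pose let the fingers close. It gives the time, the measured TCP pose, the force, the opening and the grip force at its end, in the units of the state.
- get_obs(): the state, without advancing time (a new reading comes with each control period).
- vision.capture(name): name is "side" or "top" or "wrist"; returns a dict with "pixels" (384x512x3 uint8, red, green, blue), "vfov" (degrees; the focal length in pixels is half the picture's height over the tangent of half this angle, whatever the lens; pixels are square), "cx", "cy" (the principal point, pixels), "dist" ([k1, k2, p1, p2, k3] as OpenCV has them; the pictures are not rectified), "pose" (4x4, takes a point from camera to world coordinates); the wrist camera has in their place "T_tool_cam" (4x4, takes a point from camera to tool coordinates, whose origin is the TCP and whose axes are the flange's). Camera axes: x right, y up, looking along -z (the intrinsics and any distortion apply to the point x, -y, -z); pixel columns grow to the right and rows downward; lengths in mm; the calibration is good to about 2 mm. A picture is of the moment at which its call begins: read the wrist's pose just before it. There is no depth.
- workorder.close_job(): hands the job in; it is judged then, once.
The state is a dict: "time": time; "joint_positions": joint angles; "dq": joint speeds; "tau": joint torques, N m; "tool_pos": TCP position; "tcp_rot": TCP orientation; "contact_force": force on the tool from outside, world axes, zero at the start; "moment": the same for the moment, N m; "grip_width": finger opening in mm; "finger_force": force on a finger pad.
Only numpy, scipy, OpenCV 4.12 (cv2) and the standard library are available. Lean on these libraries where they do the work, as an engineer would, in place of code of your own. Each camera call takes 0.05 s, during which the arm holds its last target. There are 200 camera calls.

## Task

Change the breaker in the marking fixture: lift off the two retaining bars and lay both on the rubber mat, stand the marked breaker in the empty bay of the grey tray, then stand the blank breaker from the feed slide in the fixture and put each bar back on the posts at the end it came from. Set everything down upright and gently, without dropping it, and leave the finished breaker in the tray where it is.

Things in the scene. Friction and masses are not known exactly. Their poses are not given: they have to be found in the camera images.
- fixture: Black fixed fixture 136 (x) x 122 (y). Pocket in its middle for one breaker along x: floor 12 above table, walls 15 high, sloped, 2.5 mm clear below, 6 above. Corner posts at x +-36, y +-34 with bar seats 62 above table; ears to 70 leave the bar 3 mm in x. A bar lies across each end (x +-36, y 0, along y) over the breaker. Fingers fit at |x| < 17 above 28. Origin: centre of underside.
- comb_bar: Comb bar: steel retaining bar with toothed long edges, 18 x 130 x 10 mm (x, y, z), with a black grip lug 18 (x) x 28 (y) mid-bar, 10 to 50 above the underside. Origin: centre of underside, z up. About 0.2 kg. Starts on the posts at one end of the fixture (which one varies) and returns there, either way round. Underside 62 above the table there; the nose of the breaker beside it reaches 82.
- plain_bar: Plain bar: steel retaining bar with straight edges, 18 x 90 x 10 mm (x, y, z), with a black grip lug 18 (x) x 28 (y) mid-bar, 10 to 50 above the underside. Origin: centre of underside, z up. About 0.2 kg. Starts on the posts at the other end of the fixture and returns there, either way round. Underside 62 above the table there; the breaker's toggle beside it reaches 92.
- marked_breaker: Marked two-pole circuit breaker, white: body 85 (x) x 36 (y) x 48 high; middle nose 45 (x) x 36 up to 70, black toggle bar to 80. Origin: centre of underside, z up. 0.2-0.3 kg. Grip by the middle across the 36 mm. Ends interchangeable. Has a grey lasered patch and lines on its nose. Starts in the fixture's pocket, its ends under the bars: cannot be lifted out before both are off.
- blank_breaker: Blank two-pole circuit breaker, white: body 85 (x) x 36 (y) x 48 high; middle nose 45 (x) x 36 up to 70, black toggle bar to 80. Origin: centre of underside, z up. 0.2-0.3 kg. Grip by the middle across the 36 mm. Ends interchangeable. No marking on its nose. Starts standing on the feed slide, its underside 30 above the table.
- finished_breaker: Finished two-pole circuit breaker, white: body 85 (x) x 36 (y) x 48 high; middle nose 45 (x) x 36 up to 70, black toggle bar to 80. Origin: centre of underside, z up. 0.2-0.3 kg. Grip by the middle across the 36 mm. Ends interchangeable. Marked, already standing in the tray's +y bay; leave it alone.
- finished_tray: Grey plastic tray, fixed, 106 (x) x 133 (y) x 26 high, walls 3, floor 3 above the table. A wall along x makes two bays, each 100 (x) x 62 (y). The bay centred at x 0, y -32.5 mm is empty and takes the marked breaker, length along x; the near side of the finished breaker in the other bay is about 47 mm from that centre. Origin: centre of the underside.
- feed_slide: Feed slide, fixed: aluminium pneumatic slide table 150 (x) x 60 (y), top 30 above the table, with two cleats 6 high along its y edges. The blank breaker stands about its middle, length along x. Origin: centre of the underside.
- rubber_mat: Black rubber mat, fixed, 150 (x) x 140 (y) x 4 thick. Both bars fit side by side, flat, lugs up (for example along y at x -35 and +35 mm). Origin: centre of the underside.

How it is judged:
By the outcome, as a careful person would: the job done as asked, in the order asked, and still so for the second after the job is handed in, with the robot touching nothing.
It also fails if it takes over 144 s, if anything falls off the work surface, if the arm or the gripper's body presses on something with over 40 N, if the wrist force passes 120 N, or if a joint passes its speed limit or range.

## Working session

There is one attempt and no reset: what is moved stays moved. The work goes in short steps, Python scripts to look and compute and a shell command to move; the robot and the scene stay as the last step left them, time stands still between calls to the robot, and variables do not carry over. Pictures are saved under pics/ and viewed, at most 14 in all, crops included, and the job is handed in when it is done.

```bash
mkdir -p pics; ls
cat > h.py <<'E'
import numpy as np, cv2
from plant import get_obs, vision
from scipy.spatial.transform import Rotation as R
def snap(name, fn=None):
    o=get_obs(); c=vision.capture(name); im=np.asarray(c["pixels"],np.uint8)
    if fn: cv2.imwrite("pics/"+fn, im[:,:,::-1])
    if "pose" in c: T=np.array(c["pose"])
    else:
        W=np.eye(4); W[:3,:3]=R.from_euler("xyz",o["tcp_rot"]).as_matrix(); W[:3,3]=o["tool_pos"]
        T=W@np.array(c["T_tool_cam"])
    f=im.shape[0]/2/np.tan(np.radians(c["vfov"])/2)
    K=np.array([[f,0,c["cx"]],[0,f,c["cy"]],[0,0,1.]])
    return dict(im=im,T=T,K=K,d=np.array(c["dist"],float))
def ray(s,uv):
    p=cv2.undistortPoints(np.array(uv,float).reshape(-1,1,2),s["K"],s["d"]).reshape(-1,2)
    v=np.c_[p[:,0],-p[:,1],-np.ones(len(p))]@s["T"][:3,:3].T
    return s["T"][:3,3],v
def plane(s,uv,z):
    o,v=ray(s,uv); return o+v*((z-o[2])/v[:,2])[:,None]
def proj(s,P):
    q=(np.array(P,float).reshape(-1,3)-s["T"][:3,3])@s["T"][:3,:3]
    q=q*[1,-1,-1]
    return cv2.projectPoints(q,np.zeros(3),np.zeros(3),s["K"],s["d"])[0].reshape(-1,2)
E
python3 - <<'E'
from h import *
o=get_obs(); print(o)
for n in("top","side"):
    s=snap(n,n+"0.png"); print(n,s["T"].round(3).tolist(),s["K"].round(1).tolist(),s["d"])
E
```

```text
pics
{'time': 0.0, 'joint_positions': array([-1.40598603e+00,  3.42692412e-01,  1.52501440e+00, -3.88330831e-05,
        1.27535868e+00, -1.46003735e-01]), 'dq': array([-8.44920964e-04,  3.33594181e-07,  2.17790460e-03, -2.53027138e-04,
       -1.97453934e-03, -1.94722124e-03]), 'tau': array([-2.58668239e-03, -4.31252074e+01, -2.44219744e+01,  7.16147362e-02,
        5.62680303e-02, -1.35671116e-04]), 'tool_pos': array([ 160.50508407, -499.44761861,  226.06159049]), 'tcp_rot': array([-3.14013008e+00, -1.77538019e-04,  3.10825240e-01]), 'contact_force': array([ 0.03506389,  0.13337938, -0.05784761]), 'moment': array([ 0.023958  , -0.00016978,  0.01546732]), 'finger_force': 0.0, 'grip_width': 91.74220816855807}
top [[-0.008, 0.986, -0.164, 365.066], [-1.0, -0.01, -0.012, -9.777], [-0.014, 0.164, 0.986, 1320.487], [0.0, 0.0, 0.0, 1.0]] [[426.7, 0.0, 252.5], [0.0, 426.7, 196.2], [0.0, 0.0, 1.0]] [-0.0688577  0.         0.         0.         0.       ]
side [[-0.712, 0.516, -0.476, 64.254], [-0.702, -0.527, 0.479, 503.484], [-0.003, 0.676, 0.737, 858.655], [0.0, 0.0, 0.0, 1.0]] [[438.4, 0.0, 259.0], [0.0, 438.4, 189.6], [0.0, 0.0, 1.0]] [-0.06964562  0.          0.          0.          0.        ]
```

View pics/top0.png

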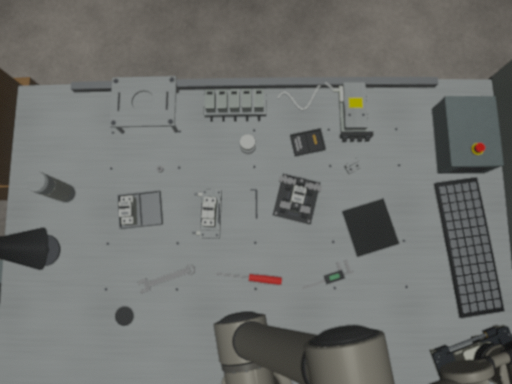

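View pics/side0.png

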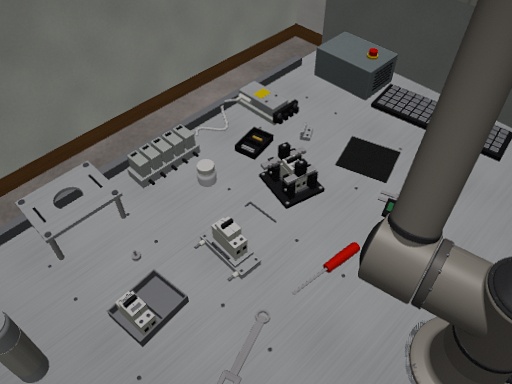

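The top view shows the tray at about (140,210) with its left bay occupied, the slide with the blank at (210,213), the fixture at (297,199) and the mat at (371,227). The side view agrees.

Run:
```python
from h import *
s=snap("top"); im=s["im"]
hsv=cv2.cvtColor(im,cv2.COLOR_RGB2HSV)
def rects(mask,box,z,n):
    x0,y0,x1,y1=box; m=np.zeros_like(mask); m[y0:y1,x0:x1]=mask[y0:y1,x0:x1]
    cs,_=cv2.findContours(m,cv2.RETR_EXTERNAL,cv2.CHAIN_APPROX_NONE)
    c=max(cs,key=cv2.contourArea).reshape(-1,2)
    p=plane(s,c,z)[:,:2].astype(np.float32); r=cv2.minAreaRect(p)
    print(n,"c",np.round(r[0],1),"size",np.round(r[1],1),"ang",round(r[2],1))
dark=(im.max(2)<60).astype(np.uint8)*255
rects(dark,(335,190,405,262),4,"mat")
rects(dark,(265,168,330,230),12,"fixture")
g=((im.max(2)<150)).astype(np.uint8)*255
rects(g,(112,185,168,235),26,"tray")
for n,uv,z in(("slide blank",(209,212),100),("fixture",(297,198),60),("tray",(140,210),26)): print(n,plane(s,[uv],z).round(0))
c=vision.capture("wrist"); print(np.array(c["T_tool_cam"]).round(3).tolist(),c["vfov"],c["cx"],c["cy"],c["dist"])
crop=im[165:265,105:405]; cv2.imwrite("pics/top_crop.png",cv2.resize(crop[:,:,::-1],None,fx=2.66,fy=2.66,interpolation=cv2.INTER_CUBIC))
```

```text
mat c [ 483.1 -356.9] size [141.9 131.7] ang 16.3
fixture c [ 587.9 -174.9] size [27.1 20.8] ang 74.6
tray c [542.6 356.6] size [178.3 153.1] ang 89.7
slide blank [[523. 131. 100.]]
fixture [[ 567. -127.   60.]]
tray [[540. 354.  26.]]
[[-0.001, 0.968, 0.251, 66.765], [1.0, 0.001, 0.0, -0.286], [-0.0, 0.251, -0.968, -156.89], [0.0, 0.0, 0.0, 1.0]] 66.25187406793715 256.13789810944337 190.52477936072182 [-0.04729829  0.          0.          0.          0.        ]
```

View pics/top_crop.png

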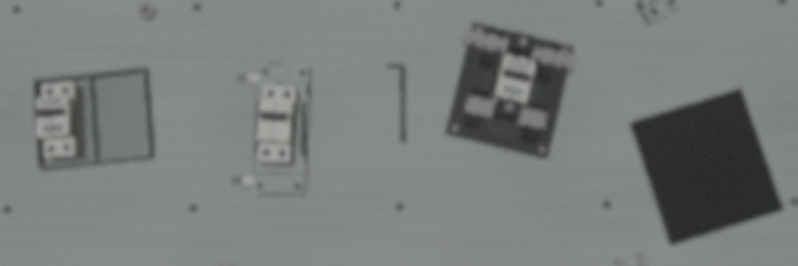

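The crop shows the comb bar (the long one) at the fixture's far (+x) end and the plain bar at the near end. I'll look at the mat with the wrist camera on the way to the fixture.

```bash
python3 -m pendant '{"dp":[[0.03,-0.004,0],[0.09,-0.012,0],[0.15,-0.02,0],[0.21,-0.028,0],[0.27,-0.036,0],[0.315,-0.042,0],[0.33,-0.044,0],[0.33,-0.044,0]],"rotation":[[0,0,0],[0,0,0],[0,0,0],[0,0,0],[0,0,0],[0,0,0],[0,0,0],[0,0,0]]}' -
python3 - <<'E'
from h import *
s=snap("wrist","w_mat.png"); im=s["im"]
m=(im.max(2)<60).astype(np.uint8)*255
cs,_=cv2.findContours(m,cv2.RETR_EXTERNAL,cv2.CHAIN_APPROX_NONE)
for c in sorted(cs,key=cv2.contourArea)[-3:]:
    c=c.reshape(-1,2); p=plane(s,c,4)[:,:2].astype(np.float32); print(c.min(0),c.max(0),cv2.minAreaRect(p))
E
```

```text
time: 1.2
tool_pos: [461.4, -356.7, 226.3]
tcp_rot: [-3.141, 0.001, 0.312]
contact_force: [-0.4, -0.5, 0.9]
grip_width: 91.8
finger_force: 0.0
[209  92] [318 206] ((482.7922668457031, -357.2146911621094), (145.79190063476562, 135.9239501953125), 16.23152732849121)
[395 102] [511 293] ((501.75189208984375, -647.032958984375), (274.1435852050781, 182.4311065673828), 21.511310577392578)
[  0 215] [511 383] ((259.1114196777344, -448.7522888183594), (239.69805908203125, 866.0498657226562), 10.476001739501953)
```

View pics/w_mat.png

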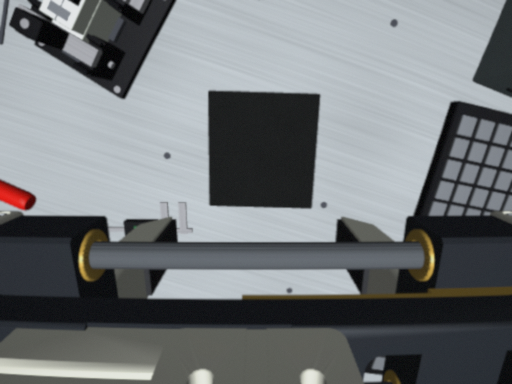

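The mat fills (209..318, 92..206); it measures centre (482.8, -357.2) and yaw 16.2°. Next is the fixture.

```bash
python3 -m pendant '{"dp":[[0.01,-0.02,0],[0.03,-0.07,0],[0.053,-0.125,0],[0.076,-0.18,0],[0.092,-0.217,0],[0.098,-0.23,0],[0.098,-0.23,0]],"rotation":[[0,0,0.05],[0,0,0.17],[0,0,0.3],[0,0,0.43],[0,0,0.52],[0,0,0.54],[0,0,0.54]]}' -
python3 - <<'E'
from h import *
s=snap("wrist","w_fix.png"); im=s["im"]; print(s["T"].round(4).tolist())
m=(im.max(2)<60).astype(np.uint8)*255; m[215:]=0
cs,_=cv2.findContours(m,cv2.RETR_EXTERNAL,cv2.CHAIN_APPROX_NONE)
for c in sorted(cs,key=cv2.contourArea)[-2:]:
    c=c.reshape(-1,2); p=plane(s,c,12)[:,:2].astype(np.float32); print(c.min(0),c.max(0),cv2.minAreaRect(p))
cv2.imwrite("pics/w_fix2.png",cv2.resize(im[:260,80:430,::-1],None,fx=2.2,fy=2.2,interpolation=cv2.INTER_CUBIC))
E
```

```text
time: 2.12
tool_pos: [483.6, -108.6, 227.0]
tcp_rot: [3.141, -0.0, -0.229]
contact_force: [-0.6, -1.0, 0.2]
grip_width: 92.0
finger_force: 0.0
[[-0.2278, 0.9427, 0.2438, 548.5129], [-0.9737, -0.2209, -0.0559, -123.3753], [0.0012, -0.2501, 0.9682, 383.93], [0.0, 0.0, 0.0, 1.0]]
[208  56] [307 148] ((561.3605346679688, -126.97190856933594), (117.57926940917969, 106.71228790283203), 74.80998992919922)
[374  46] [507 196] ((484.0765075683594, -350.9744873046875), (143.34120178222656, 133.97695922851562), 16.337862014770508)
```

View pics/w_fix2.png

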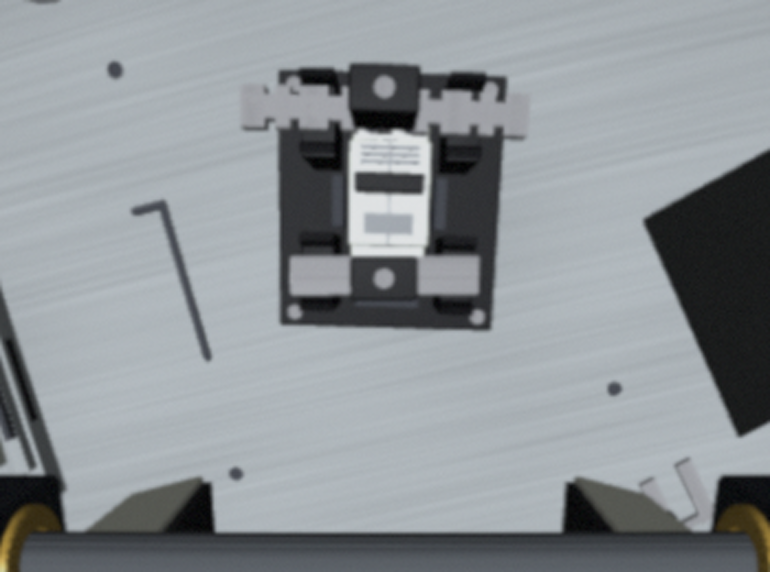

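The comb bar is at the far end, with its lug spot at crop (385,87); the plain bar is near, with its spot at (384,279). The breaker nose lies between them. Now I'll refine these.

Run:
```python
from h import *
s=snap("wrist"); im=s["im"].astype(int); g=im.mean(2)
def cen(u,v,r,th):
    p=g[v-r:v+r+1,u-r:u+r+1]; w=np.clip(p-th,0,None); yy,xx=np.mgrid[-r:r+1,-r:r+1]
    return (u+(w*xx).sum()/w.sum(), v+(w*yy).sum()/w.sum())
a=cen(255,40,7,80); b=cen(255,127,7,80); print(a,b)
P=plane(s,[a,b],112); print("spots",P.round(1), "yaw",np.degrees(np.arctan2(*(P[0]-P[1])[[1,0]])),np.linalg.norm(P[0]-P[1]), "mid",P.mean(0))
sc=[(80+x/2.2,y/2.2) for x,y in((294,312),(477,317),(489,90),(292,83))]
sc=[cen(int(round(u)),int(round(v)),4,70) for u,v in sc]
Q=plane(s,sc,12); print(Q.round(1),"mean",Q.mean(0)); print("edge yaw",[np.degrees(np.arctan2(*(Q[i]-Q[j])[[1,0]])).round(1) for i,j in((3,0),(2,1))])
# bars, breaker colour
im=s["im"]; hsv=cv2.cvtColor(im,cv2.COLOR_RGB2HSV)
m=((im.min(2)>200)).astype(np.uint8)*255; m[:50]=0;m[118:]=0;m[:,:225]=0;m[:,285:]=0
c=max(cv2.findContours(m,cv2.RETR_EXTERNAL,cv2.CHAIN_APPROX_NONE)[0],key=cv2.contourArea).reshape(-1,2)
print("nose",cv2.minAreaRect(plane(s,c,82)[:,:2].astype(np.float32)))
# bar ends at z 72 from crop px
E=plane(s,[(80+x/2.2,y/2.2) for x,y in((243,107),(527,115),(290,275),(479,275))],72); print("bar mids",(E[0]+E[1])/2,(E[2]+E[3])/2, "yaw",[np.degrees(np.arctan2(*(E[i]-E[i+1])[[1,0]]))-90 for i in(0,2)])
```

```text
(np.float64(253.47446834074253), np.float64(39.37594617325484)) (np.float64(253.3387769284225), np.float64(126.48033356497568))
spots [[ 610.2 -136.5  112. ]
 [ 539.1 -119.6  112. ]] yaw -13.409445556716456 73.12869374041034 mid [ 574.63010095 -128.05944184  112.        ]
[[ 529.1  -64.3   12. ]
 [ 502.4 -165.3   12. ]
 [ 617.7 -195.2   12. ]
 [ 644.3  -95.    12. ]] mean [ 573.35093439 -129.94797818   12.        ]
edge yaw [np.float64(-15.0), np.float64(-14.5)]
nose ((562.8343505859375, -127.04087829589844), (34.516754150390625, 29.494586944580078), 76.80911254882812)
bar mids [ 609.28290187 -137.64796816   72.        ] [ 538.84800049 -120.73813666   72.        ] yaw [np.float64(-14.71223642403119), np.float64(-13.210127804655926)]
```

```bash
python3 -m pendant '{"dp":[[0.02,-0.001,0.03],[0.045,-0.002,0.07],[0.0566,-0.002,0.095],[0.0566,-0.002,0.11],[0.0566,-0.002,0.13],[0.0566,-0.002,0.145],[0.0566,-0.002,0.15],[0.0566,-0.002,0.15]],"rotation":[[0,0,0.016],[0,0,0.016],[0,0,0.016],[0,0,0.016],[0,0,0.016],[0,0,0.016],[0,0,0.016],[0,0,0.016]]}' 0.06
python3 - <<'E'
from h import *
s=snap("wrist","g1.png"); print(get_obs()["tool_pos"])
E
python3 -m pendant '{"dp":[[0,0,0],[0,0,0],[0,0,0],[0,0,0]],"rotation":[[0,0,0],[0,0,0],[0,0,0],[0,0,0]]}' 0.01
```

```text
time: 3.22
tool_pos: [539.9, -119.2, 77.0]
tcp_rot: [3.141, -0.0, -0.245]
contact_force: [0.4, 0.2, 0.7]
grip_width: 60.0
finger_force: 0.0
[ 540.12216387 -119.2259623    77.29982983]
time: 3.78
tool_pos: [540.0, -119.1, 76.9]
tcp_rot: [3.141, -0.0, -0.245]
contact_force: [0.1, -0.8, 0.1]
grip_width: 27.8
finger_force: 30.0
```

View pics/g1.png

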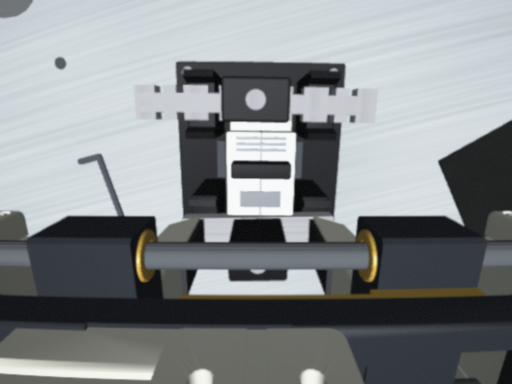

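The picture shows the fingers straddling the near lug (258,250), and they closed on 28 mm. Lifting and carrying it to the mat.

```bash
python3 -m pendant '{"dp":[[0,0,-0.012],[0,0,-0.045],[-0.003,0.028,-0.06],[-0.009,0.08,-0.06],[-0.015,0.14,-0.06],[-0.021,0.2,-0.06],[-0.026,0.245,-0.06],[-0.028,0.2625,-0.06]],"rotation":[[0,0,0],[0,0,0],[0,0,0],[0,0,-0.1],[0,0,-0.25],[0,0,-0.4],[0,0,-0.5],[0,0,-0.528]]}' -
python3 -m pendant '{"dp":[[0,0,0.02],[0,0,0.055],[0,0,0.09],[0,0,0.107],[0,0,0.113],[0,0,0.115],[0,0,0.1165],[0,0,0.1165]],"rotation":[[0,0,0],[0,0,0],[0,0,0],[0,0,0],[0,0,0],[0,0,0],[0,0,0],[0,0,0]]}' -
```

```text
time: 4.78
tool_pos: [447.6, -369.5, 137.1]
tcp_rot: [3.141, 0.0, 0.282]
contact_force: [0.2, 0.6, -3.1]
grip_width: 28.1
finger_force: 30.0
time: 5.78
tool_pos: [449.3, -367.2, 21.0]
tcp_rot: [3.14, -0.001, 0.283]
contact_force: [0.2, -0.5, -2.6]
grip_width: 27.7
finger_force: 30.0
```

```bash
python3 -m pendant '{"dp":[[0,0,0.0007],[0,0,0.0014],[0,0,0.002],[0,0,0.0024],[0,0,0.0024]],"rotation":[[0,0,0],[0,0,0],[0,0,0],[0,0,0],[0,0,0]]}' -
```

```text
time: 6.4
tool_pos: [449.0, -367.0, 18.9]
tcp_rot: [3.141, -0.0, 0.283]
contact_force: [-2.9, 2.6, 6.5]
grip_width: 27.8
finger_force: 30.0
```

Contact, so I release, rise and go to the comb bar.

```bash
python3 -m pendant '{"dp":[[0,0,0],[0,0,0],[0,0,0],[0,0,-0.02],[0,0,-0.06],[0,0,-0.1],[0,0,-0.125],[0,0,-0.13]],"rotation":[[0,0,0],[0,0,0],[0,0,0],[0,0,0],[0,0,0],[0,0,0],[0,0,0],[0,0,0]]}' 0.06
python3 -m pendant '{"dp":[[0.025,-0.02,0],[0.066,-0.053,0],[0.108,-0.087,0],[0.15,-0.121,0],[0.19,-0.153,0],[0.213,-0.171,0],[0.219,-0.176,0],[0.219,-0.176,0]],"rotation":[[0,0,0.05],[0,0,0.16],[0,0,0.28],[0,0,0.4],[0,0,0.5],[0,0,0.53],[0,0,0.533],[0,0,0.533]]}' -
```

```text
time: 7.4
tool_pos: [449.6, -367.5, 149.5]
tcp_rot: [3.138, -0.002, 0.283]
contact_force: [-0.5, -0.6, -0.0]
grip_width: 60.0
finger_force: 0.0
time: 8.4
tool_pos: [609.6, -136.9, 146.7]
tcp_rot: [3.141, 0.002, -0.249]
contact_force: [-0.5, 0.4, -0.3]
grip_width: 59.9
finger_force: 0.0
```

```bash
python3 -m pendant '{"dp":[[0,0,0.02],[0,0,0.045],[0,0,0.062],[0,0,0.07],[0,0,0.0715],[0,0,0.0715]],"rotation":[[0,0,0],[0,0,0],[0,0,0],[0,0,0],[0,0,0],[0,0,0]]}' -
python3 -m pendant '{"dp":[[0,0,0],[0,0,0],[0,0,0],[0,0,0]],"rotation":[[0,0,0],[0,0,0],[0,0,0],[0,0,0]]}' 0.01
```

```text
time: 9.15
tool_pos: [610.6, -137.0, 77.0]
tcp_rot: [3.141, -0.001, -0.25]
contact_force: [0.5, -0.3, -0.4]
grip_width: 60.0
finger_force: 0.0
time: 9.65
tool_pos: [610.2, -136.7, 76.4]
tcp_rot: [3.142, -0.0, -0.25]
contact_force: [-0.6, -0.1, 0.9]
grip_width: 28.2
finger_force: 30.0
```

```bash
python3 -m pendant '{"dp":[[0,0,-0.012],[0,0,-0.045],[-0.004,0.025,-0.06],[-0.013,0.075,-0.06],[-0.023,0.13,-0.06],[-0.032,0.185,-0.06],[-0.038,0.22,-0.06],[-0.039,0.227,-0.06]],"rotation":[[0,0,0],[0,0,0],[0,0,0],[0,0,-0.1],[0,0,-0.25],[0,0,-0.4],[0,0,-0.5],[0,0,-0.533]]}' -
python3 -m pendant '{"dp":[[0,0,0.02],[0,0,0.055],[0,0,0.09],[0,0,0.107],[0,0,0.113],[0,0,0.115],[0,0,0.116],[0,0,0.116]],"rotation":[[0,0,0],[0,0,0],[0,0,0],[0,0,0],[0,0,0],[0,0,0],[0,0,0],[0,0,0]]}' -
python3 -m pendant '{"dp":[[0,0,0.0007],[0,0,0.0014],[0,0,0.002],[0,0,0.002],[0,0,0.002]],"rotation":[[0,0,0],[0,0,0],[0,0,0],[0,0,0],[0,0,0]]}' -
```

```text
time: 10.65
tool_pos: [514.8, -349.6, 136.8]
tcp_rot: [3.141, 0.0, 0.281]
contact_force: [0.3, -0.5, -2.4]
grip_width: 28.1
finger_force: 30.0
time: 11.65
tool_pos: [516.6, -347.3, 21.2]
tcp_rot: [3.14, -0.001, 0.283]
contact_force: [-0.7, -0.4, -2.0]
grip_width: 28.3
finger_force: 30.0
time: 12.28
tool_pos: [516.2, -347.0, 18.5]
tcp_rot: [3.141, -0.0, 0.283]
contact_force: [-0.7, -0.1, -0.4]
grip_width: 27.2
finger_force: 30.0
```

```bash
python3 -m pendant '{"dp":[[0,0,0.0004],[0,0,0.0007],[0,0,0.0007]],"rotation":[[0,0,0],[0,0,0],[0,0,0]]}' -
```

```text
time: 12.65
tool_pos: [516.2, -347.0, 18.4]
tcp_rot: [3.141, -0.0, 0.283]
contact_force: [-3.0, 1.9, 5.5]
grip_width: 27.7
finger_force: 30.0
```

```bash
python3 -m pendant '{"dp":[[0,0,0],[0,0,0],[0,0,0],[0,0,-0.02],[0,0,-0.065],[0,0,-0.12],[0,0,-0.16],[0,0,-0.17]],"rotation":[[0,0,0],[0,0,0],[0,0,0],[0,0,0],[0,0,0],[0,0,0],[0,0,0],[0,0,0]]}' 0.075
python3 -m pendant '{"dp":[[0.003,-0.02,0],[0.01,-0.07,0],[0.018,-0.125,0],[0.026,-0.18,0],[0.033,-0.22,0],[0.035,-0.238,0],[0.035,-0.238,0]],"rotation":[[0,0,0.05],[0,0,0.17],[0,0,0.3],[0,0,0.43],[0,0,0.52],[0,0,0.533],[0,0,0.533]]}' -
python3 - <<'E'
from h import *
s=snap("wrist"); im=s["im"]; np.save("pics/f.npy",im)
print(s["T"].round(3).tolist())
cv2.imwrite("pics/w_fix3.png",cv2.resize(im[:260,150:510,::-1],None,fx=2.2,fy=2.2,interpolation=cv2.INTER_CUBIC))
E
```

```text
time: 13.65
tool_pos: [517.2, -347.9, 190.7]
tcp_rot: [3.137, -0.003, 0.283]
contact_force: [0.1, -0.1, -1.5]
grip_width: 75.1
finger_force: 0.0
time: 14.52
tool_pos: [482.7, -107.5, 186.6]
tcp_rot: [-3.141, 0.002, -0.248]
contact_force: [0.9, 0.7, 0.4]
grip_width: 75.0
finger_force: 0.0
[[-0.246, 0.938, 0.245, 547.658], [-0.969, -0.238, -0.062, -123.718], [0.0, -0.252, 0.968, 343.369], [0.0, 0.0, 0.0, 1.0]]
```

View pics/w_fix3.png

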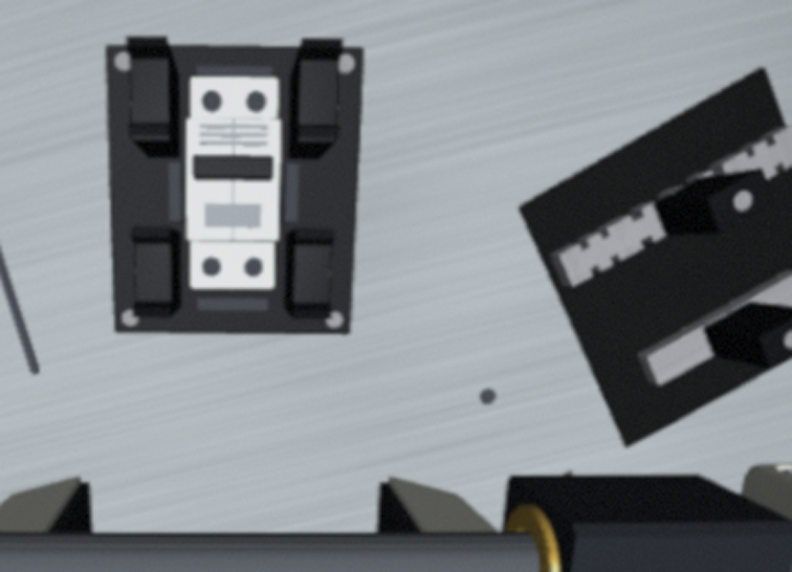

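Both bars lie flat on the mat inside its edges. The marked breaker is in the pocket, with its end holes at crop (212,101), (256,101), (211,266), (253,266).

Run:
```python
from h import *
s=snap("wrist")
f=lambda L:[(150+x/2.2,y/2.2) for x,y in L]
a=lambda v:np.degrees(np.arctan2(v[1],v[0])).round(2)
def rep(n,L,z):
    Q=plane(s,f(L),z); print(n,Q.mean(0).round(1),"yaw",a(Q[0]-Q[2]),a(Q[1]-Q[3]),"y-dir",a(Q[0]-Q[1])-90,a(Q[2]-Q[3])-90,"len",np.linalg.norm(Q[0]-Q[2]).round(1),np.linalg.norm(Q[0]-Q[1]).round(1))
rep("holes",[(212,101),(256,101),(211,266),(253,266)],60)
for z in(8,12):rep("screws",[(123,61),(346,63),(130,318),(335,320)],z)
rep("base",[(107,46),(363,47),(115,331),(349,333)],12)
rep("posts inner?",[(131,53),(340,53),(135,240),(330,240)],62)
rep("nose",[(186,119),(281,119),(186,240),(279,240)],82)
```

```text
holes [ 573.8 -131.3   60. ] yaw -15.08 -14.98 y-dir -14.280000000000001 -14.299999999999997 len 65.7 17.8
screws [ 574.1 -131.7    8. ] yaw -14.72 -14.8 y-dir -14.760000000000005 -14.86 len 121.9 106.0
screws [ 573.8 -131.6   12. ] yaw -14.72 -14.8 y-dir -14.760000000000005 -14.86 len 120.4 104.7
base [ 573.9 -131.6   12. ] yaw -14.96 -14.88 y-dir -14.480000000000004 -14.790000000000006 len 133.6 119.8
posts inner? [ 587.5 -135.2   62. ] yaw -14.87 -15.65 y-dir -14.269999999999996 -14.299999999999997 len 72.5 83.1
nose [ 573.6 -131.3   82. ] yaw -15.2 -14.4 y-dir -14.290000000000006 -14.299999999999997 len 44.3 35.7
```

```bash
python3 -m pendant '{"dp":[[0.025,0,0.01],[0.06,0,0.03],[0.085,0,0.05],[0.094,0.0005,0.075],[0.094,0.0005,0.11],[0.094,0.0005,0.135],[0.094,0.0005,0.1465],[0.094,0.0005,0.1465]],"rotation":[[0,0,0.0095],[0,0,0.0095],[0,0,0.0095],[0,0,0.0095],[0,0,0.0095],[0,0,0.0095],[0,0,0.0095],[0,0,0.0095]]}' -
python3 -m pendant '{"dp":[[0,0,0],[0,0,0],[0,0,0],[0,0,0],[0,0,0]],"rotation":[[0,0,0],[0,0,0],[0,0,0],[0,0,0],[0,0,0]]}' 0.02
```

```text
time: 15.62
tool_pos: [574.0, -133.1, 40.4]
tcp_rot: [3.142, 0.001, -0.261]
contact_force: [0.0, 0.2, 1.2]
grip_width: 74.9
finger_force: 0.0
time: 16.25
tool_pos: [574.5, -132.3, 41.4]
tcp_rot: [-3.141, -0.001, -0.26]
contact_force: [-0.4, 1.6, 3.0]
grip_width: 35.9
finger_force: 30.0
```

Gripped at 36 mm. Lifting it out and moving to a viewing point short of the tray.

```bash
python3 -m pendant '{"dp":[[0,0,-0.006],[0,0,-0.02],[0,0,-0.06],[0,0,-0.105],[0,0,-0.135],[-0.012,-0.02,-0.14],[-0.034,-0.056,-0.14],[-0.06,-0.1,-0.14]],"rotation":[[0,0,0],[0,0,0],[0,0,0],[0,0,0],[0,0,0],[0,0,0],[0,0,0],[0,0,0]]}' -
python3 -m pendant '{"dp":[[-0.027,-0.044,0],[-0.056,-0.092,0],[-0.085,-0.14,0],[-0.114,-0.188,0],[-0.143,-0.236,0],[-0.168,-0.276,0],[-0.181,-0.297,0],[-0.181,-0.297,0]],"rotation":[[0,0,-0.02],[0,0,-0.07],[0,0,-0.13],[0,0,-0.2],[0,0,-0.27],[0,0,-0.32],[0,0,-0.34],[0,0,-0.34]]}' -
python3 - <<'E'
from h import *
s=snap("wrist"); im=s["im"]; print(s["T"].round(3).tolist())
cv2.imwrite("pics/w_tray.png",cv2.resize(im[:270,60:420,::-1],None,fx=2.2,fy=2.2,interpolation=cv2.INTER_CUBIC))
E
```

```text
time: 17.25
tool_pos: [540.4, -18.7, 180.3]
tcp_rot: [-3.142, 0.002, -0.261]
contact_force: [1.1, 0.2, -2.5]
grip_width: 35.8
finger_force: 30.0
time: 18.25
tool_pos: [441.0, 314.7, 180.2]
tcp_rot: [3.141, 0.002, 0.084]
contact_force: [-0.6, -0.5, -3.4]
grip_width: 35.8
finger_force: 30.0
[[0.083, 0.964, 0.252, 507.781], [-0.997, 0.08, 0.022, 320.722], [0.001, -0.253, 0.968, 336.908], [0.0, 0.0, 0.0, 1.0]]
```

View pics/w_tray.png

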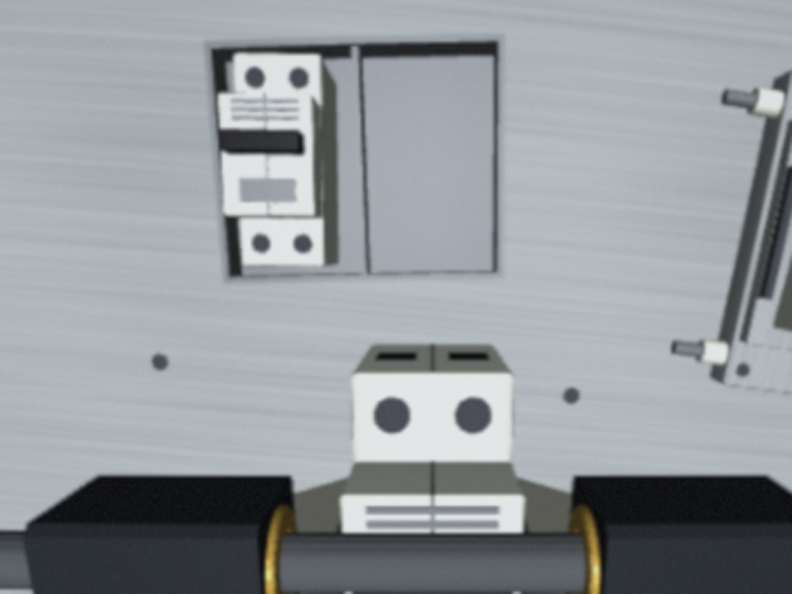

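The tray's rim corners are at crop (206,41), (502,36), (499,274), (225,280). The right bay is empty and the breaker is held level and square.

Run:
```python
from h import *
s=snap("wrist"); o=get_obs(); print(o["tool_pos"],o["tcp_rot"])
f=lambda L:[(60+x/2.2,y/2.2) for x,y in L]
a=lambda v:np.degrees(np.arctan2(v[1],v[0])).round(2)
Q=plane(s,f([(206,41),(503,36),(225,280),(499,274)]),26)
print(Q.mean(0).round(1),a(Q[0]-Q[2]),a(Q[1]-Q[3]),a(Q[0]-Q[1])-90,a(Q[2]-Q[3])-90,np.linalg.norm(Q[0]-Q[2]),np.linalg.norm(Q[0]-Q[1]))
D=plane(s,f([(354,46),(367,275)]),26); print("div",D.round(1),a(D[0]-D[1]))
H=plane(s,f([(255,78),(299,78),(261,243),(303,243)]),51); print("fin holes",H.mean(0).round(1),a(H[0]-H[2]))
yaw=np.radians(a(Q[0]-Q[1])-90); c,n=np.cos(yaw),np.sin(yaw)
B=Q.mean(0)[:2]+np.array([n,-c])*32.5; print("bay",B)
# held breaker holes, top of body = TCP + (48-28.5) up
p,r,y=o["tcp_rot"];
```

```text
[442.29759007 312.88328802 180.43433451] [3.14050850e+00 1.56926223e-03 8.10389345e-02]
[545.3 355.7  26. ] 5.44 4.97 5.219999999999999 5.780000000000001 103.70112171422521 130.34139828721646
div [[593.2 360.1  26. ]
 [495.  348.4  26. ]] 6.76
fin holes [539.4 385.4  51. ] 3.61
bay [548.30085558 323.30417942]
```

```bash
python3 -m pendant '{"dp":[[0.02,0,0],[0.06,0,0.01],[0.095,-0.0005,0.035],[0.1065,-0.0005,0.07],[0.1065,-0.0005,0.105],[0.1065,-0.0005,0.13],[0.1065,-0.0005,0.142],[0.1065,-0.0005,0.1455]],"rotation":[[0,0,-0.011],[0,0,-0.011],[0,0,-0.011],[0,0,-0.011],[0,0,-0.011],[0,0,-0.011],[0,0,-0.011],[0,0,-0.011]]}' -
python3 -m pendant '{"dp":[[0,0,0],[0,0,0.0007],[0,0,0.0014],[0,0,0.002],[0,0,0.002],[0,0,0.002]],"rotation":[[0,0,0],[0,0,0],[0,0,0],[0,0,0],[0,0,0],[0,0,0]]}' -
```

```text
time: 19.35
tool_pos: [549.5, 321.4, 35.2]
tcp_rot: [3.141, 0.001, 0.09]
contact_force: [-0.0, 0.2, -2.2]
grip_width: 35.5
finger_force: 30.0
time: 20.1
tool_pos: [549.5, 322.2, 33.6]
tcp_rot: [3.141, -0.0, 0.091]
contact_force: [0.6, -0.3, -2.5]
grip_width: 36.0
finger_force: 30.0
```

```bash
python3 -m pendant '{"dp":[[0,0,0.0005],[0,0,0.001],[0,0,0.0015],[0,0,0.0015],[0,0,0.0015]],"rotation":[[0,0,0],[0,0,0],[0,0,0],[0,0,0],[0,0,0]]}' -
```

```text
time: 20.72
tool_pos: [549.4, 322.1, 32.5]
tcp_rot: [3.141, -0.0, 0.091]
contact_force: [-3.2, -0.8, 2.4]
grip_width: 35.5
finger_force: 30.0
```

```bash
python3 -m pendant '{"dp":[[0,0,0.0005],[0,0,0.0005],[0,0,0.0005]],"rotation":[[0,0,0],[0,0,0],[0,0,0]]}' -
python3 -m pendant '{"dp":[[0,0,0],[0,0,0],[0,0,-0.008],[0,0,-0.03],[0,0,-0.07],[0,0,-0.115],[0,0,-0.145],[0,0,-0.15]],"rotation":[[0,0,0],[0,0,0],[0,0,0],[0,0,0],[0,0,0],[0,0,0],[0,0,0],[0,0,0]]}' 0.046
```

```text
time: 21.1
tool_pos: [549.5, 322.1, 32.4]
tcp_rot: [3.142, -0.0, 0.091]
contact_force: [-4.2, -2.2, 7.1]
grip_width: 35.7
finger_force: 30.0
time: 22.1
tool_pos: [550.6, 322.7, 184.5]
tcp_rot: [-3.14, -0.005, 0.091]
contact_force: [-0.6, 0.4, -0.5]
grip_width: 46.1
finger_force: 0.0
```

```bash
python3 -m pendant '{"dp":[[-0.012,0.015,0],[-0.042,0.053,0],[-0.076,0.095,0],[-0.11,0.137,0],[-0.136,0.169,0],[-0.144,0.179,0],[-0.144,0.179,0]],"rotation":[[0,0,0.01],[0,0,0.03],[0,0,0.06],[0,0,0.09],[0,0,0.11],[0,0,0.12],[0,0,0.12]]}' 0.075
python3 - <<'E'
from h import *
s=snap("wrist"); im=s["im"]; o=get_obs(); print(o["tool_pos"],o["tcp_rot"])
cv2.imwrite("pics/w_sl.png",cv2.resize(im[:260,0:350,::-1],None,fx=2.2,fy=2.2,interpolation=cv2.INTER_CUBIC))
E
```

```text
time: 22.98
tool_pos: [422.6, 130.7, 181.4]
tcp_rot: [-3.141, 0.0, -0.03]
contact_force: [0.9, -0.2, -0.7]
grip_width: 74.7
finger_force: 0.0
[423.0579056  131.20031381 181.43648823] [-3.14123972e+00 -3.99610565e-04 -2.89207651e-02]
```

View pics/w_sl.png

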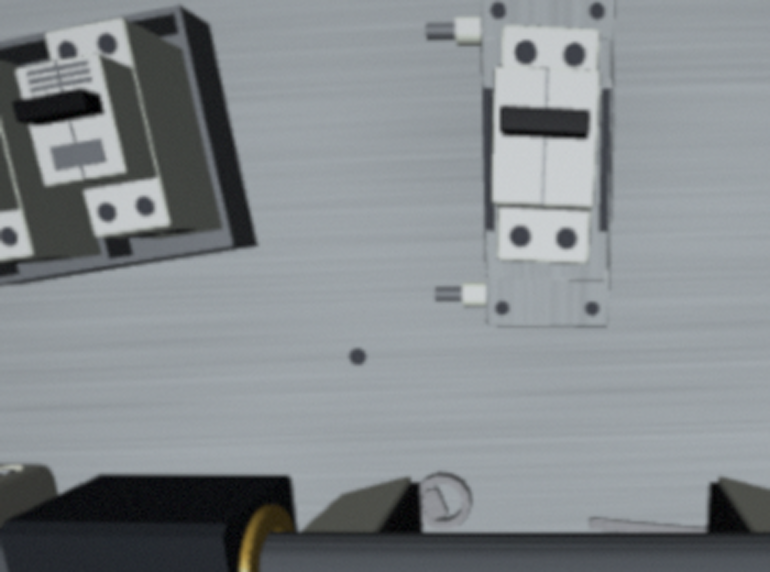

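The marked breaker stands upright in the empty bay (crop left, centre about (95,130)). The blank's holes are at (525,52), (574,54), (520,236), (567,238), with its top at 78 mm.

Run:
```python
from h import *
s=snap("wrist"); o=get_obs(); print(o["tool_pos"],o["tcp_rot"])
f=lambda L:[(x/2.2,y/2.2) for x,y in L]
a=lambda v:np.degrees(np.arctan2(v[1],v[0])).round(2)
def rep(n,L,z):
    Q=plane(s,f(L),z); print(n,Q.mean(0).round(1),"yaw",a(Q[0]-Q[2]),a(Q[1]-Q[3]),"y-dir",a(Q[0]-Q[1])-90,a(Q[2]-Q[3])-90,"len",np.linalg.norm(Q[0]-Q[2]).round(1),np.linalg.norm(Q[0]-Q[1]).round(1))
rep("holes",[(525.5,52),(574,54),(520.5,236),(567,238)],78)
rep("nose",[(494,66),(600,66),(492,203),(593,206)],100)
rep("marked",[(67,50),(108,44),(107,212),(145,206)],51)
```

```text
[423.21875938 131.47782287 181.45047191] [-3.14124465e+00 -4.74992471e-04 -2.82335745e-02]
holes [528.6 134.7  78. ] yaw -4.09 -3.87 y-dir -3.9599999999999937 -4.140000000000001 len 65.9 17.8
nose [528.9 134.8 100. ] yaw -3.88 -4.13 y-dir -1.769999999999996 -3.3900000000000006 len 44.7 35.8
marked [548.1 321.7  51. ] yaw 5.36 4.83 y-dir 3.1200000000000045 5.180000000000007 len 66.3 18.4
```

```bash
python3 -m pendant '{"dp":[[0.025,-0.002,0],[0.07,-0.004,0.005],[0.1,-0.0066,0.025],[0.1055,-0.0066,0.06],[0.1055,-0.0066,0.095],[0.1055,-0.0066,0.115],[0.1055,-0.0066,0.1225],[0.1055,-0.0066,0.1225]],"rotation":[[0,0,0.01],[0,0,0.03],[0,0,0.041],[0,0,0.041],[0,0,0.041],[0,0,0.041],[0,0,0.041],[0,0,0.041]]}' -
python3 -m pendant '{"dp":[[0,0,0],[0,0,0],[0,0,0],[0,0,0],[0,0,0]],"rotation":[[0,0,0],[0,0,0],[0,0,0],[0,0,0],[0,0,0]]}' 0.02
```

```text
time: 24.08
tool_pos: [528.3, 134.9, 58.8]
tcp_rot: [3.141, 0.0, -0.069]
contact_force: [-0.4, 0.5, -0.4]
grip_width: 74.8
finger_force: 0.0
time: 24.7
tool_pos: [528.1, 134.3, 59.3]
tcp_rot: [3.142, -0.0, -0.07]
contact_force: [0.7, -0.5, 1.9]
grip_width: 36.0
finger_force: 30.0
```

```bash
python3 -m pendant '{"dp":[[0,0,-0.006],[0,0,-0.025],[0,0,-0.065],[0,0,-0.1],[0,0,-0.115],[-0.003,0.02,-0.12],[-0.009,0.065,-0.12],[-0.016,0.115,-0.12]],"rotation":[[0,0,0],[0,0,0],[0,0,0],[0,0,0],[0,0,0],[0,0,0],[0,0,0],[0,0,0]]}' -
python3 -m pendant '{"dp":[[-0.007,0.05,0],[-0.013,0.09,0],[-0.017,0.118,0],[-0.018,0.128,0],[-0.018,0.128,0],[-0.018,0.128,0]],"rotation":[[0,0,0.03],[0,0,0.1],[0,0,0.16],[0,0,0.1875],[0,0,0.1875],[0,0,0.1875]]}' -
python3 - <<'E'
from h import *
s=snap("wrist"); im=s["im"]; o=get_obs(); print(o["tool_pos"],o["tcp_rot"])
cv2.imwrite("pics/w_f4.png",cv2.resize(im[:250,80:430,::-1],None,fx=2.2,fy=2.2,interpolation=cv2.INTER_CUBIC))
E
```

```text
time: 25.7
tool_pos: [502.5, 19.1, 177.6]
tcp_rot: [3.141, 0.003, -0.069]
contact_force: [0.1, -0.8, -4.4]
grip_width: 35.7
finger_force: 30.0
time: 26.45
tool_pos: [477.0, -104.9, 178.7]
tcp_rot: [-3.141, 0.001, -0.256]
contact_force: [-0.5, -0.8, -2.3]
grip_width: 35.5
finger_force: 30.0
[ 477.13870028 -104.80575513  178.85269516] [-3.14136732e+00  5.87638979e-04 -2.55500325e-01]
```

View pics/w_f4.png

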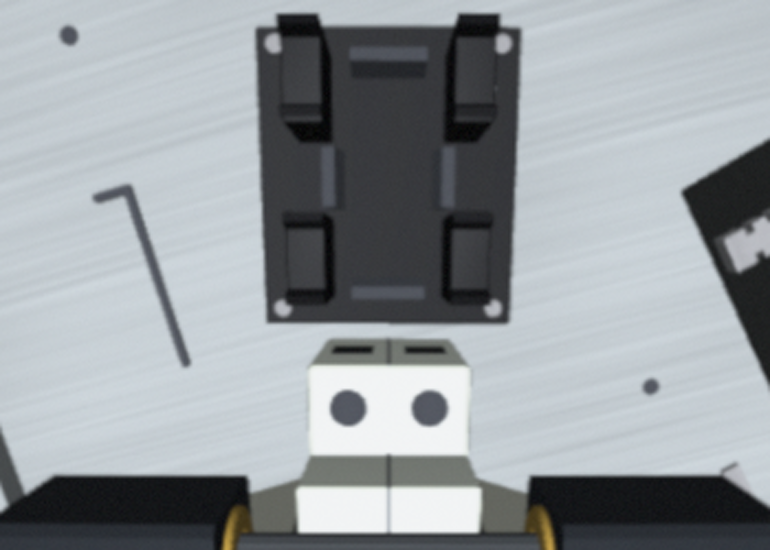

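The fixture pocket is clear: base screws at (273,43), (503,44), (282,309), (493,310), side walls at x about 331 and 448. The blank is held square, with its front holes at (348,408) and (430,408).

Run:
```python
from h import *
s=snap("wrist"); O=[get_obs()]
for _ in range(3): snap("side"); O.append(get_obs())
p=np.mean([o["tool_pos"] for o in O],0); print("tcp",p, np.mean([o["tcp_rot"][2] for o in O]))
f=lambda L:[(80+x/2.2,y/2.2) for x,y in L]
# tool-frame via nominal vertical tool: express in tool axes using calibration pose
yaw=O[0]["tcp_rot"][2]; tx=np.array([np.cos(yaw),np.sin(yaw)]); ty=np.array([np.sin(yaw),-np.cos(yaw)])
loc=lambda Q:np.c_[(Q[:,:2]-O[0]["tool_pos"][:2])@tx,(Q[:,:2]-O[0]["tool_pos"][:2])@ty].round(1)
zt=O[0]["tool_pos"][2]
for n,L,z in(("screws",[(273,43),(503,44),(282,309),(493,310)],12),("base",[(257,28),(521,29),(268,322),(508,323)],12),("side walls top inner",[(336,147),(443,147),(336,207),(441,207)],27),("end walls top",[(350,62),(428,62),(351,286),(424,286)],27),("held holes",[(348,408),(430,408)],zt+19.3),("held front edge",[(309,365),(469,365)],zt+19.3)):
    q=loc(plane(s,f(L),z)); print(n,q.tolist(),"mean",q.mean(0).round(2))
```

```text
tcp [ 477.26667486 -104.92988734  179.03208961] -0.25561412322818616
screws [[160.0, -52.2], [159.5, 52.7], [39.2, -52.4], [38.6, 52.3]] mean [99.32  0.1 ]
base [[166.4, -59.3], [165.9, 60.7], [32.8, -59.6], [32.2, 60.0]] mean [99.32  0.45]
side walls top inner [[112.5, -23.1], [112.5, 24.9], [86.6, -23.5], [86.6, 24.4]] mean [99.55  0.67]
end walls top [[147.8, -16.4], [147.7, 17.7], [51.1, -17.2], [51.1, 17.1]] mean [99.43  0.3 ]
held holes [[33.5, -8.8], [33.5, 9.1]] mean [33.5   0.15]
held front edge [[43.0, -17.0], [43.0, 17.4]] mean [43.   0.2]
```

```bash
python3 -m pendant '{"dp":[[0.02,0,0],[0.06,0.0002,0],[0.09,0.0002,0.01],[0.099,0.0002,0.04],[0.099,0.0002,0.08],[0.099,0.0002,0.105],[0.099,0.0002,0.117],[0.099,0.0002,0.119]],"rotation":[[0,0,0.003],[0,0,0.003],[0,0,0.003],[0,0,0.003],[0,0,0.003],[0,0,0.003],[0,0,0.003],[0,0,0.003]]}' -
python3 -m pendant '{"dp":[[0,0,0],[0,0,0.002],[0,0,0.005],[0,0,0.008],[0,0,0.011],[0,0,0.014],[0,0,0.0165],[0,0,0.0165]],"rotation":[[0,0,0],[0,0,0],[0,0,0],[0,0,0],[0,0,0],[0,0,0],[0,0,0],[0,0,0]]}' -
```

```text
time: 27.7
tool_pos: [572.9, -130.9, 59.9]
tcp_rot: [3.142, 0.0, -0.26]
contact_force: [0.0, 0.7, -2.3]
grip_width: 35.7
finger_force: 30.0
time: 28.7
tool_pos: [572.7, -131.1, 43.3]
tcp_rot: [3.142, 0.0, -0.26]
contact_force: [0.3, -0.6, -2.3]
grip_width: 35.6
finger_force: 30.0
```

No contact yet, so it is inside the pocket with about 2.5 mm to go.

```bash
python3 -m pendant '{"dp":[[0,0,0.0006],[0,0,0.0012],[0,0,0.0018],[0,0,0.0022],[0,0,0.0022]],"rotation":[[0,0,0],[0,0,0],[0,0,0],[0,0,0],[0,0,0]]}' -
```

```text
time: 29.32
tool_pos: [572.9, -131.1, 41.4]
tcp_rot: [3.141, 0.0, -0.26]
contact_force: [-0.7, 0.4, -3.2]
grip_width: 35.9
finger_force: 30.0
```

```bash
python3 -m pendant '{"dp":[[0,0,0.0005],[0,0,0.001],[0,0,0.001]],"rotation":[[0,0,0],[0,0,0],[0,0,0]]}' -
python3 -m pendant '{"dp":[[0,0,0.0003],[0,0,0.0006],[0,0,0.0006]],"rotation":[[0,0,0],[0,0,0],[0,0,0]]}' -
```

```text
time: 29.7
tool_pos: [572.9, -131.1, 41.3]
tcp_rot: [3.141, -0.0, -0.26]
contact_force: [-3.7, 0.2, 5.1]
grip_width: 35.9
finger_force: 30.0
time: 30.08
tool_pos: [572.9, -131.1, 41.3]
tcp_rot: [3.141, -0.001, -0.26]
contact_force: [-4.2, 1.4, 8.9]
grip_width: 36.0
finger_force: 30.0
```

Seated. Release, rise and return to the comb bar.

```bash
python3 -m pendant '{"dp":[[0,0,0],[0,0,0],[0,0,0],[0,0,-0.01],[0,0,-0.04],[0,0,-0.085],[0,0,-0.12],[0,0,-0.13]],"rotation":[[0,0,0],[0,0,0],[0,0,0],[0,0,0],[0,0,0],[0,0,0],[0,0,0],[0,0,0]]}' 0.06
python3 -m pendant '{"dp":[[0,0.02,0],[0,0.065,0],[0,0.115,0],[0.0005,0.165,0],[0.0007,0.205,0],[0.0007,0.223,0],[0.0007,0.223,0],[0.0007,0.223,0]],"rotation":[[0,0,-0.05],[0,0,-0.15],[0,0,-0.28],[0,0,-0.41],[0,0,-0.51],[0,0,-0.543],[0,0,-0.543],[0,0,-0.543]]}' -
python3 - <<'E'
from h import *
s=snap("wrist"); t=snap("top"); print(get_obs()["tool_pos"],get_obs()["tcp_rot"])
a=cv2.resize(s["im"][:,:,::-1],(512,384)); b=cv2.resize(t["im"][165:265,235:335,::-1],(384,384),interpolation=cv2.INTER_CUBIC)
cv2.imwrite("pics/chk.png",cv2.resize(np.hstack([a,b]),None,fx=0.89,fy=0.89))
E
```

```text
time: 31.08
tool_pos: [574.0, -131.5, 172.8]
tcp_rot: [3.141, -0.005, -0.26]
contact_force: [-0.1, -0.7, -0.7]
grip_width: 59.6
finger_force: 0.0
time: 32.08
tool_pos: [516.2, -345.7, 169.2]
tcp_rot: [-3.14, 0.0, 0.283]
contact_force: [-0.5, 0.1, -0.5]
grip_width: 60.1
finger_force: 0.0
[ 516.51450027 -345.53428827  169.60695928] [-3.14100472e+00  1.90360494e-04  2.83670617e-01]
```

View pics/chk.png

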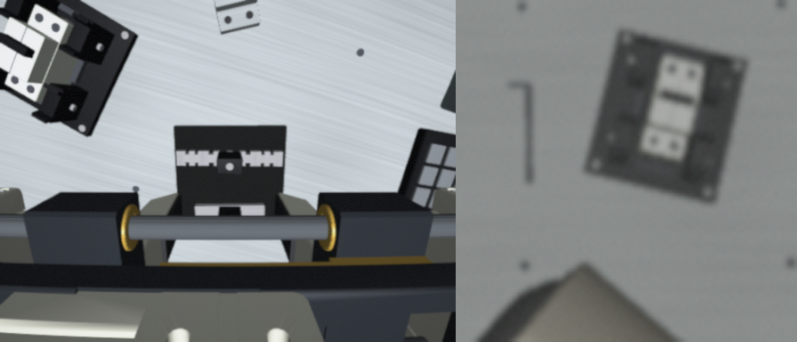

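Both bars are on the mat, with the comb lug at (230,166) straight under the tool, and the top view shows the blank upright in the fixture. Going down to grip the comb bar.

```bash
python3 -m pendant '{"dp":[[0,0.001,0.03],[0,0.001,0.075],[0,0.001,0.115],[0,0.001,0.138],[0,0.001,0.147],[0,0.001,0.1495],[0,0.001,0.1495]],"rotation":[[0,0,0],[0,0,0],[0,0,0],[0,0,0],[0,0,0],[0,0,0],[0,0,0]]}' -
python3 -m pendant '{"dp":[[0,0,0],[0,0,0],[0,0,0],[0,0,0]],"rotation":[[0,0,0],[0,0,0],[0,0,0],[0,0,0]]}' 0.01
```

```text
time: 33.05
tool_pos: [517.1, -347.9, 21.4]
tcp_rot: [3.14, -0.001, 0.283]
contact_force: [0.2, -0.5, -0.2]
grip_width: 60.0
finger_force: 0.0
time: 33.55
tool_pos: [516.5, -347.8, 20.5]
tcp_rot: [3.141, -0.0, 0.283]
contact_force: [-0.8, -0.1, 2.6]
grip_width: 27.7
finger_force: 30.0
```

```bash
python3 -m pendant '{"dp":[[0,0,-0.01],[0,0,-0.04],[0,0,-0.085],[0,0,-0.12],[0,0,-0.13],[0,0,-0.13]],"rotation":[[0,0,0],[0,0,0],[0,0,0],[0,0,0],[0,0,0],[0,0,0]]}' -
python3 -m pendant '{"dp":[[0.014,-0.016,0],[0.045,-0.053,0],[0.078,-0.093,0],[0.111,-0.132,0],[0.138,-0.164,0],[0.148,-0.176,0],[0.148,-0.176,0],[0.148,-0.176,0]],"rotation":[[0,0,0.05],[0,0,0.16],[0,0,0.29],[0,0,0.42],[0,0,0.52],[0,0,0.54],[0,0,0.54],[0,0,0.54]]}' -
python3 - <<'E'
from h import *
O=[]
for _ in range(4): snap("side"); O.append(get_obs())
print(np.mean([o["tool_pos"] for o in O],0),np.mean([o["tcp_rot"][2] for o in O]))
E
```

```text
time: 34.3
tool_pos: [516.3, -347.6, 150.2]
tcp_rot: [3.141, 0.0, 0.283]
contact_force: [-0.6, -0.6, -2.4]
grip_width: 27.5
finger_force: 30.0
time: 35.3
tool_pos: [608.7, -138.0, 149.0]
tcp_rot: [3.141, 0.002, -0.257]
contact_force: [-0.3, -0.4, -0.9]
grip_width: 27.7
finger_force: 30.0
[ 608.93090102 -138.41427166  149.78995884] -0.25828003682861966
```

```bash
python3 -m pendant '{"dp":[[0.0005,-0.001,0.01],[0.0005,-0.001,0.03],[0.0005,-0.001,0.05],[0.0005,-0.001,0.06],[0.0005,-0.001,0.063],[0.0005,-0.001,0.0655],[0.0005,-0.001,0.0675],[0.0005,-0.001,0.0675]],"rotation":[[0,0,0],[0,0,0],[0,0,0],[0,0,0],[0,0,0],[0,0,0],[0,0,0],[0,0,0]]}' -
python3 -m pendant '{"dp":[[0,0,0.0006],[0,0,0.0012],[0,0,0.0018],[0,0,0.0022],[0,0,0.0022]],"rotation":[[0,0,0],[0,0,0],[0,0,0],[0,0,0],[0,0,0]]}' -
```

```text
time: 36.5
tool_pos: [610.3, -136.6, 83.1]
tcp_rot: [3.141, -0.001, -0.257]
contact_force: [0.2, 0.2, -1.5]
grip_width: 27.8
finger_force: 30.0
time: 37.12
tool_pos: [610.2, -136.6, 80.6]
tcp_rot: [3.142, 0.0, -0.257]
contact_force: [-0.0, 0.3, -2.4]
grip_width: 27.9
finger_force: 30.0
```

```bash
python3 -m pendant '{"dp":[[0,0,0.0006],[0,0,0.0012],[0,0,0.0016],[0,0,0.0016]],"rotation":[[0,0,0],[0,0,0],[0,0,0],[0,0,0]]}' -
```

```text
time: 37.62
tool_pos: [610.2, -136.6, 79.0]
tcp_rot: [3.141, 0.0, -0.257]
contact_force: [0.1, 0.7, -1.2]
grip_width: 27.8
finger_force: 30.0
```

```bash
python3 -m pendant '{"dp":[[0,0,0.0004],[0,0,0.0008],[0,0,0.001],[0,0,0.001]],"rotation":[[0,0,0],[0,0,0],[0,0,0],[0,0,0]]}' -
```

```text
time: 38.12
tool_pos: [610.3, -136.6, 78.5]
tcp_rot: [3.141, -0.0, -0.257]
contact_force: [-2.2, -0.0, 3.5]
grip_width: 28.3
finger_force: 30.0
```

```bash
python3 -m pendant '{"dp":[[0,0,0],[0,0,0],[0,0,0],[0,0,-0.008],[0,0,-0.03],[0,0,-0.06],[0,0,-0.08],[0,0,-0.08]],"rotation":[[0,0,0],[0,0,0],[0,0,0],[0,0,0],[0,0,0],[0,0,0],[0,0,0],[0,0,0]]}' 0.06
python3 -m pendant '{"dp":[[-0.009,0.023,0],[-0.029,0.077,0],[-0.05,0.133,0],[-0.07,0.188,0],[-0.087,0.236,0],[-0.096,0.26,0],[-0.0975,0.264,0],[-0.0975,0.264,0]],"rotation":[[0,0,-0.05],[0,0,-0.16],[0,0,-0.29],[0,0,-0.42],[0,0,-0.52],[0,0,-0.54],[0,0,-0.54],[0,0,-0.54]]}' -
python3 - <<'E'
from h import *
O=[]
for _ in range(3): snap("side"); O.append(get_obs())
print(np.mean([o["tool_pos"] for o in O],0),np.mean([o["tcp_rot"][2] for o in O]))
E
```

```text
time: 39.12
tool_pos: [611.3, -136.9, 160.2]
tcp_rot: [3.141, -0.004, -0.257]
contact_force: [-0.7, -0.5, -0.5]
grip_width: 60.4
finger_force: 0.0
time: 40.12
tool_pos: [448.9, -366.4, 157.4]
tcp_rot: [-3.14, 0.0, 0.282]
contact_force: [-0.5, -0.1, 0.4]
grip_width: 60.1
finger_force: 0.0
[ 449.36097762 -365.99205726  157.71413273] 0.28377823085745507
```

```bash
python3 -m pendant '{"dp":[[-0.0005,0.001,0.03],[-0.0005,0.001,0.07],[-0.0005,0.001,0.105],[-0.0005,0.001,0.126],[-0.0005,0.001,0.135],[-0.0005,0.001,0.1375],[-0.0005,0.001,0.1375]],"rotation":[[0,0,0],[0,0,0],[0,0,0],[0,0,0],[0,0,0],[0,0,0],[0,0,0]]}' -
python3 -m pendant '{"dp":[[0,0,0],[0,0,0],[0,0,0],[0,0,0]],"rotation":[[0,0,0],[0,0,0],[0,0,0],[0,0,0]]}' 0.01
```

```text
time: 41.15
tool_pos: [449.1, -368.4, 21.3]
tcp_rot: [3.14, -0.001, 0.283]
contact_force: [-0.4, -0.2, -0.2]
grip_width: 60.4
finger_force: 0.0
time: 41.65
tool_pos: [448.5, -368.2, 20.7]
tcp_rot: [3.142, -0.0, 0.283]
contact_force: [-0.1, 0.8, 1.6]
grip_width: 27.6
finger_force: 30.0
```

```bash
python3 -m pendant '{"dp":[[0,0,-0.01],[0,0,-0.04],[0,0,-0.085],[0,0,-0.12],[0,0,-0.13],[0,0,-0.13]],"rotation":[[0,0,0],[0,0,0],[0,0,0],[0,0,0],[0,0,0],[0,0,0]]}' -
python3 -m pendant '{"dp":[[0.014,-0.019,0],[0.045,-0.062,0],[0.079,-0.108,0],[0.112,-0.153,0],[0.142,-0.194,0],[0.1555,-0.2125,0],[0.1565,-0.214,0],[0.1565,-0.214,0]],"rotation":[[0,0,0.05],[0,0,0.16],[0,0,0.29],[0,0,0.42],[0,0,0.52],[0,0,0.54],[0,0,0.54],[0,0,0.54]]}' -
python3 - <<'E'
from h import *
O=[]
for _ in range(4): snap("side"); O.append(get_obs())
print(np.mean([o["tool_pos"] for o in O],0),np.mean([o["tcp_rot"][2] for o in O]))
E
```

```text
time: 42.4
tool_pos: [448.4, -368.1, 150.4]
tcp_rot: [3.141, -0.0, 0.283]
contact_force: [0.4, 0.1, -2.9]
grip_width: 27.8
finger_force: 30.0
time: 43.4
tool_pos: [538.4, -119.4, 149.3]
tcp_rot: [3.141, 0.002, -0.257]
contact_force: [0.8, -1.0, -1.7]
grip_width: 27.5
finger_force: 30.0
[ 538.61907452 -119.98611926  149.93742673] -0.25831173810813807
```

```bash
python3 -m pendant '{"dp":[[0,0,0.01],[0,0,0.03],[0,0,0.048],[0,0,0.056],[0,0,0.058],[0,0,0.058],[0,0,0.058]],"rotation":[[0,0,0],[0,0,0],[0,0,0],[0,0,0],[0,0,0],[0,0,0],[0,0,0]]}' -
python3 - <<'E'
from h import *
O=[]
for _ in range(4): snap("side"); O.append(get_obs())
print(np.mean([o["tool_pos"] for o in O],0),np.mean([o["tcp_rot"][2] for o in O]))
s=snap("wrist","pl.png")
E
```

```text
time: 44.48
tool_pos: [539.5, -119.2, 93.1]
tcp_rot: [3.141, -0.001, -0.257]
contact_force: [-0.3, 0.1, -2.5]
grip_width: 28.1
finger_force: 30.0
[ 539.37832702 -119.09869233   92.98518173] -0.25716454402977984
```

View pics/pl.png

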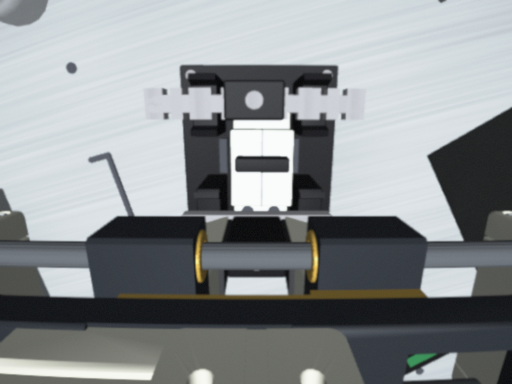

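The comb bar is seated on the far posts, with its lug at (254,100), and the blank is between; the plain bar is in line. Lowering it.

```bash
python3 -m pendant '{"dp":[[0,0,0.003],[0,0,0.006],[0,0,0.009],[0,0,0.0105],[0,0,0.012],[0,0,0.0125],[0,0,0.0125]],"rotation":[[0,0,0],[0,0,0],[0,0,0],[0,0,0],[0,0,0],[0,0,0],[0,0,0]]}' -
python3 -m pendant '{"dp":[[0,0,0.0006],[0,0,0.0012],[0,0,0.0015],[0,0,0.0015]],"rotation":[[0,0,0],[0,0,0],[0,0,0],[0,0,0]]}' -
```

```text
time: 45.6
tool_pos: [539.2, -119.0, 80.0]
tcp_rot: [3.141, -0.0, -0.257]
contact_force: [-0.2, 0.4, -2.5]
grip_width: 28.1
finger_force: 30.0
time: 46.1
tool_pos: [539.1, -119.0, 78.7]
tcp_rot: [3.142, -0.0, -0.257]
contact_force: [-0.3, -0.4, -0.7]
grip_width: 28.1
finger_force: 30.0
```

```bash
python3 -m pendant '{"dp":[[0,0,0.0004],[0,0,0.0008],[0,0,0.0008]],"rotation":[[0,0,0],[0,0,0],[0,0,0]]}' -
```

```text
time: 46.48
tool_pos: [539.2, -119.0, 78.6]
tcp_rot: [3.141, -0.001, -0.257]
contact_force: [-3.4, 0.2, 6.4]
grip_width: 27.8
finger_force: 30.0
```

Seated. Release, rise and back off to look.

```bash
python3 -m pendant '{"dp":[[0,0,0],[0,0,0],[0,0,0],[0,0,-0.008],[0,0,-0.03],[0,0,-0.065],[0,0,-0.09],[0,0,-0.1]],"rotation":[[0,0,0],[0,0,0],[0,0,0],[0,0,0],[0,0,0],[0,0,0],[0,0,0],[0,0,0]]}' 0.06
python3 -m pendant '{"dp":[[-0.015,0,0],[-0.04,0,-0.01],[-0.06,0,-0.015],[-0.065,0,-0.015],[-0.065,0,-0.015]],"rotation":[[0,0,0],[0,0,0],[0,0,0],[0,0,0],[0,0,0]]}' -
python3 - <<'E'
from h import *
s=snap("wrist"); t=snap("side"); o=get_obs()
np.savez("pics/end.npz",a=s["im"])
a=cv2.resize(s["im"][:260,110:400,::-1],(428,384)); b=cv2.resize(t["im"][130:330,100:340,::-1],(461,384),interpolation=cv2.INTER_CUBIC)
cv2.imwrite("pics/end.png",cv2.resize(np.hstack([a,b]),None,fx=0.89,fy=0.89))
E
```

```text
time: 47.48
tool_pos: [539.8, -119.3, 179.6]
tcp_rot: [3.141, -0.003, -0.257]
contact_force: [-0.2, 1.0, -0.5]
grip_width: 60.1
finger_force: 0.0
time: 48.1
tool_pos: [476.4, -102.5, 192.5]
tcp_rot: [3.142, 0.0, -0.257]
contact_force: [0.0, -1.0, -0.3]
grip_width: 59.7
finger_force: 0.0
```

View pics/end.png

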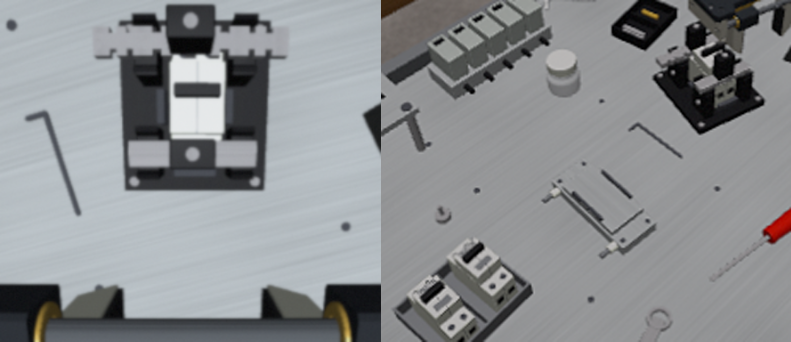

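The left half shows the comb bar (191,40) and the plain bar (192,152) seated level on their posts, with the blank between. The right half shows both breakers upright in the tray and the slide empty.

```bash
python3 -c "
from plant import workorder; print(workorder.close_job())"
```

```text
the job is handed in; nothing more can be done
None
```

The breaker is changed and the job is handed in at about 48 s: the marked breaker stands in the tray's empty bay, the blank is in the fixture, and both bars are back on the posts at the ends they came from (hand-in gave no verdict).

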